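Draw the tight lid off the spice tin

ROBOT

A 6-joint arm with a two-finger parallel gripper is mounted at the origin on a cart in front of the work surface, level with it; the furniture and walls round the work are solid. World frame = base frame: x ahead of the robot, y to its left, z up, the work surface at z = 0. Lengths are in mm, angles in rad, forces in N, time in s.
With the tool pointing down it reaches from about 400 to 925 mm from the base axis. Payload 12.5 kg.
Tool frame: the origin (TCP) lies at the very end of the fingers, on their centre line; the grasp point (between the pads) lies 19 mm behind it; z points along the fingers, y is the line along which they close (so a half turn about z gives the same grasp; the last joint's range is limited). The gripper opens to 95 mm and grips with 3 to 60 N. Pads are 20 mm wide; open, the fingers measure 119 mm over their backs; the gripper's body (75 mm by 180 mm) begins 59 mm behind the grasp point.
Start: joints at [1.021, 0.491, 1.559, -0, 1.092, -0.106], TCP at [268.346, 564.48, 214.661] pointing down, gripper open.
Joint ranges: [-3.1, 3.1], [-0.84, 2.19], [0.05, 2.79], [-1.13, 4.28], [0.06, 2.93], [-2.69, 2.69]. Speed limits (rad/s): [2.22, 2.22, 2.79, 3.14, 3.14, 3.14].

INTERFACE

Orientations are given as [roll, pitch, yaw] about the fixed x, y, z axes, in that order (R = Rz(yaw) Ry(pitch) Rx(roll)).
In Python, from cell import * gives the robot as it stands.
- The arm moves only by the tool step_arm, never from a script. Its argument "plan" is a list of rows, each an object of numbers: "x", "y", "z": the shift along the tool's x, y, z in units of 25 mm (1.0 is 25 mm); "rx", "ry", "rz": the turn, a rotation vector about the tool's x, y, z in units of 0.1 rad (1.0 is 0.1 rad). In form: [{"x": .., "y": .., "z": .., "rx": .., "ry": .., "rz": ..}, ...]. A call has exactly 10 rows; each row shifts and turns the commanded pose from where the row before left it, along the tool's axes as they then stand; what a row does not reach is not made up. A row lasts 1/12 s, in which the tool goes at most 41.7 mm and 7.16 degrees, less where a joint would pass 70% of its speed; a pose out of reach is approached as far as the arm can. A call with a number of a shift or a turn outside -1 to 1 is refused whole. A call with a gripper value outside its range is refused whole. "jaw" is the closure, from -1 (fully open) to 1 (shut), so that 0 is half open, set as the call begins (left out, the last holds). The fingers move at their own pace and stop on an object; the grip force is fixed at half the most. Time passes only in rows, so rows that do not move let the fingers close, or fill a call up. It gives the time, the measured TCP pose, the force, the opening and the grip force at its end, in the units of the state.
- state(): the state, without advancing time (a new reading comes with each control period).
- read_camera(name): name is "scene" or "top" or "wrist"; returns a dict with "image" (480x640x3 uint8, red, green, blue), "depth" (480x640 float32, mm along the optical axis (not along the pixel's ray), 0 where there is no reading), "vfov" (degrees; the focal length in pixels is half the picture's height over the tangent of half this angle, whatever the lens; pixels are square), "cx", "cy" (the principal point, pixels), "R" (3x3) and "t" (3): a world point X has camera coordinates R X + t. Camera axes: x right, y down, z forward; pixel columns grow to the right and rows downward; lengths in mm; the calibration is good to about 2 mm. A picture is of the moment at which its call begins.
- job_done(): hands the job in; it is judged then, once.
The state is a dict: "t": time; "joints": joint angles; "qvel": joint speeds; "tau": joint torques, N m; "eef_pos": TCP position; "tcp_rot": TCP orientation; "ft_force": force on the tool from outside, world axes, zero at the start; "moment": the same for the moment, N m; "opening": opening from 0.0 (shut) to 1.0 (fully open); "grip_force": force on a finger pad.
Only numpy, scipy, OpenCV 4.12 (cv2) and the standard library are available. Lean on these libraries where they do the work, as an engineer would, in place of code of your own. Each camera call takes 0.05 s, during which the arm holds its last target. There are 200 camera calls.

TASK

Open the tall metal spice tin: slide it fully home into the keeper that is fixed to the worktop, with the tin's foot under the keeper's lips so that the base is held down, then draw the tight lid straight up off it by its wooden grip. Set the lid down upright on the worktop, open end down, without dropping it; the base stays home in the keeper, and the jars and tins standing behind are left alone.

Things in the scene. Friction and masses are not known exactly. Their poses are not given: they have to be found in the camera images.
- tin_base: loose metal base of the spice tin: open box 102 (x) x 56 (y) x 110 (z) mm on a flat foot plate 124 x 90 x 5 mm, which sticks out 11 mm at the ends and 17 mm along the sides; about 0.26 kg with two small jars fixed inside. Origin: centre of the foot's underside; x along the long side, z up. Same either way round.
- tin_lid: metal lid telescoped over the base, 110 (x) x 64 (y) x 73 (z) mm outside, wooden grip on top. 0.12 kg. Origin: centre of the skirt's lower edge; axes as the base's. Fully on, the origin is 40 mm above the base's; it comes off after rising 70 mm. Sprung strips near the base's rim hold it by friction (8 to 14 N over nearly all the stroke): lifting the lid lifts an unheld base too.
- lid_grip (a point): centre of the lid's wooden grip, a block 16 (x) x 54 (y) mm and 34 mm high, set across the middle of the lid's top, to be pinched across its 16 mm (along x); this point is 90 mm above the lid's origin. Its axes are the lid's. With the lid on, the grip spans 113 to 147 mm above the worktop. The whole tin can be slid along by it.
- keeper: keeper fixed to the worktop: two wooden rails with steel lips, a wooden stop across the +x end; 14 mm high, 155 x 126 mm. Open mouth at the -x end. The tin slides in along +x, long side along x, until its foot meets the stop (face at x = 62 mm). Origin: on the worktop, where the base's origin lies when fully home; z up.
- keeper_mouth (a point): middle of the keeper's mouth on the worktop, 75 mm from the keeper's origin along its -x; flared wooden guides run from here 30 mm inward. Beyond them the channel between the rails is 98 mm wide; the lips reach inward to 36 mm either side of the middle, undersides 9 mm above the worktop. A wall shelf with a basket overhangs the back of the worktop, so tall arms swing round in front of it.
- flat_tin: bystander: flat oblong tin, 63 x 105 x 24 mm; origin at the centre of its underside
- jam_jar: bystander: jam jar with a white lid, 69 mm wide, 99 mm high; origin at the centre of its underside
- round_tin: bystander: low round tin, 86 mm wide, 40 mm high; origin at the centre of its underside
There are look-alikes about, which are no part of the job. What is shaped like the tin_lid but blue is not meant.

How it is judged:
By the outcome, as a careful person would: the job done as asked, in the order asked, and still so for the second after the job is handed in, with the robot touching nothing.
It also fails if it takes over 56 s, if anything falls off the work surface, if the arm or the gripper's body presses on something with over 40 N, if the wrist force passes 120 N, or if a joint passes its speed limit or range.

## Working session

There is one attempt and no reset: what is moved stays moved. The work goes in short steps, Python scripts to look and compute and a tool call to move; the robot and the scene stay as the last step left them, time stands still between calls to the robot, and variables do not carry over. Pictures are saved under pics/ and viewed, at most 10 in all, crops included, and the job is handed in when it is done.

Besides the shell and the picture viewer there is one more tool, called after ">>>" as name([rows], argument=value, ...), one row to a line, values as JSON. step_arm: Moves the arm, as the interface text tells. Shifts and turns lie within -1 to 1; 1 stands for 25 mm of shift or 0.1 rad of turn. Its arguments: {"type":"object","properties":{"plan":{"type":"array","items":{"type":"object","properties":{"x":{"type":"number"},"y":{"type":"number"},"z":{"type":"number"},"rx":{"type":"number"},"ry":{"type":"number"},"rz":{"type":"number"}}}},"jaw":{"type":"number"}},"required":["plan"]}

```bash
mkdir -p pics; cat > h.py <<'E'
from cell import *
import numpy as np, cv2
def K(c):
    f=240/np.tan(np.radians(c["vfov"])/2); return f
def cloud(c):
    f=K(c); d=c["depth"]; v,u=np.mgrid[0:480,0:640]
    P=np.stack([(u-c["cx"])/f*d,(v-c["cy"])/f*d,d],-1)
    return (P-c["t"])@c["R"]   # R^T(P-t)
def save(n,im): cv2.imwrite("pics/"+n,cv2.cvtColor(im,cv2.COLOR_RGB2BGR))
E
python3 - <<'E'
from h import *
s=state();print({k:np.round(s[k],3) for k in s})
for n in("scene","top"):
    c=read_camera(n);save(n+"0.png",c["image"]);np.savez(n+"0.npz",P=cloud(c),**c)
    print(n,c["vfov"],-c["R"].T@c["t"])
E
```

```text
{'t': np.float64(0.0), 'joints': array([ 1.021,  0.492,  1.559,  0.   ,  1.092, -0.106]), 'qvel': array([0.001, 0.   , 0.001, 0.   , 0.001, 0.   ]), 'tau': array([-2.0000e-03, -6.1265e+01, -2.5818e+01,  6.9000e-02,  4.8000e-02,
       -0.0000e+00]), 'eef_pos': array([268.21 , 564.245, 214.024]), 'tcp_rot': array([-3.14 , -0.   ,  2.698]), 'ft_force': array([0.617, 0.825, 0.344]), 'moment': array([ 0.018, -0.019, -0.031]), 'grip_force': np.float64(0.0), 'opening': np.float64(1.0)}
scene 49.78543462799954 [-241.16089903  606.61729931  645.91532424]
top 44.39914963443344 [ 377.9225378   287.60695466 1180.90337185]
```

View pics/scene0.png

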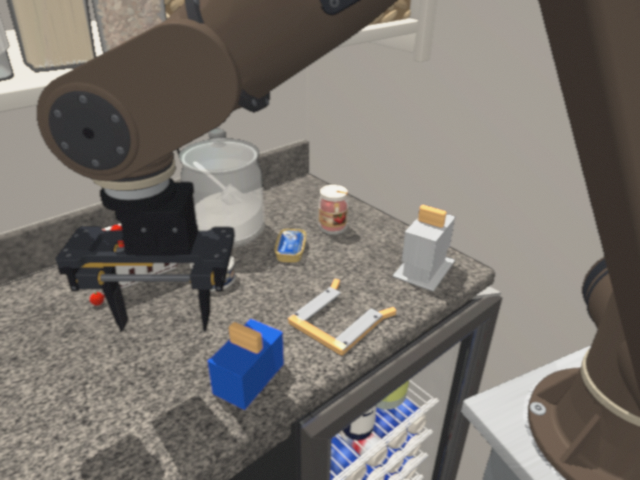

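View pics/top0.png

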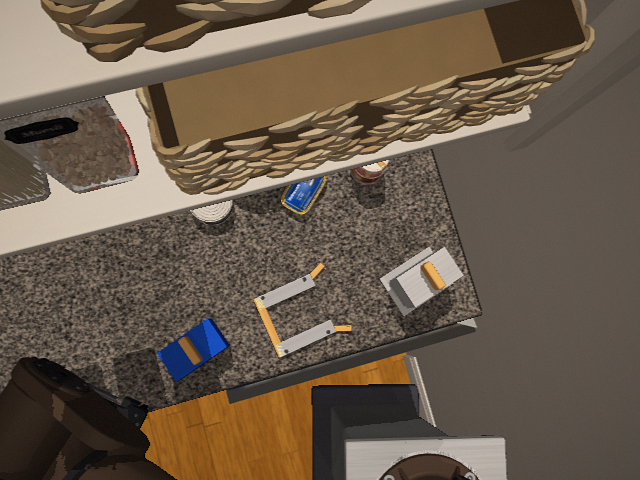

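The grey tin (top view, 425,280, grip at 432,276) has a wooden grip and a foot plate, so it is the one meant. The blue one at (193,350) is the look-alike. The keeper has its stop at (268,325) and its mouth toward the tin at about (330,300). Next I confirm with a crop and measure.

```bash
python3 - <<'E'
from h import *
z=np.load("top0.npz");P=z["P"];im=z["image"];H=P[...,2]
save("crop.png",cv2.resize(im[225:375,235:475],None,fx=3.3,fy=3.3,interpolation=cv2.INTER_CUBIC))
def rect(m,name,b):
    M=np.zeros_like(m);M[b[1]:b[3],b[0]:b[2]]=1;m=m&M
    n,l,st,c=cv2.connectedComponentsWithStats(m.astype(np.uint8))
    k=1+np.argmax(st[1:,4]);q=P[l==k]
    r=cv2.minAreaRect(q[:,:2].astype(np.float32));print(name,len(q),np.round(q.mean(0),1),"rect",np.round(r[0],1),np.round(r[1],1),round(r[2],2))
rect((H>138)&(H<160),"grip",(370,230,480,330))
rect((H>106)&(H<122),"lidtop",(370,230,480,330))
rect((H>105)&(H<160),"lid+grip",(370,230,480,330))
rect((H>7)&(H<25),"keeper",(240,255,365,365))
for uv in[(300,240),(350,330),(250,360),(450,330)]: print(uv,np.round(P[uv[1],uv[0]],1))
for n,uv in dict(lipA=(288,291),lipB=(308,337),stop=(267,322),gA=(318,270),gB=(343,328)).items(): print(n,np.round(P[uv[1],uv[0]],1))
E
```

```text
grip 282 [461.9  12.  147. ] rect [461.7  11.3] [54.2 18.1] 30.32
lidtop 1686 [461.3  13.1 114.3] rect [462.3  10.8] [ 63.7 111.3] 32.33
lid+grip 2046 [461.3  13.3 119.3] rect [462.3  10.9] [ 63.8 111.3] 32.36
keeper 2238 [394.7 258.9  14.9] rect [402. 244.] [147.3 154.6] 23.69
(300, 240) [545.8 245.6   3.9]
(350, 330) [364.7 148.   12.5]
(250, 360) [308.9 344.6   1.1]
(450, 330) [361.6 -69.7 -42.8]
lipA [442.3 270.3  17.5]
lipB [352.2 231.4  16.5]
stop [382.2 311.3  16.5]
gA [484.  210.3  12.6]
gB [368.8 161.9  12.9]
```

View pics/crop.png

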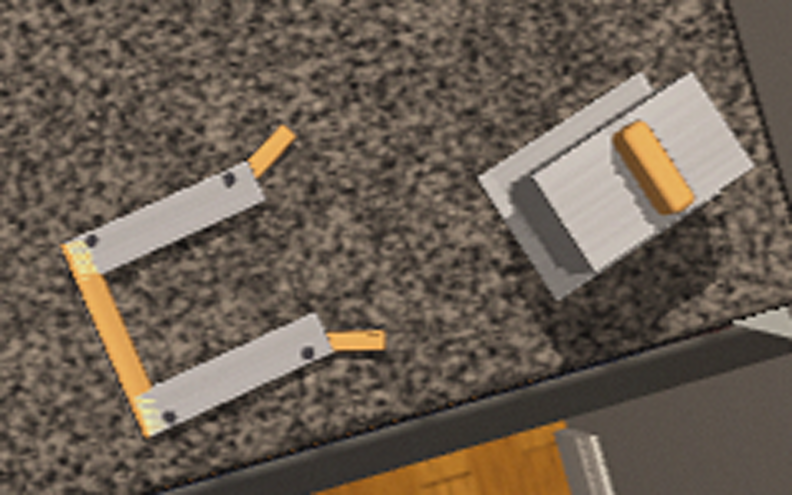

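The crop confirms it: grey steel lid, wooden grip and foot plate sticking out, with the keeper's mouth facing it. Now refine both poses using the known heights.

```bash
cat >> h.py <<'E'
def ray(c,uv,z):
    f=K(c);uv=np.atleast_2d(np.asarray(uv,float))
    d=np.c_[(uv[:,0]-c["cx"])/f,(uv[:,1]-c["cy"])/f,np.ones(len(uv))]@c["R"]
    o=-c["R"].T@c["t"];return (o+d*((z-o[2])/d[:,2])[:,None])[:,:2]
def go(p,psi):
    "units of shift in present tool axes, then rz units"
    s=state();R=cv2.Rodrigues(np.zeros(3))[0]
    from scipy.spatial.transform import Rotation as Ro
    R=Ro.from_euler("xyz",s["tcp_rot"]).as_matrix()
    print("shift units",np.round(R.T@(np.array(p)-s["eef_pos"])/25,2),"rz units",round(-(((psi-s["tcp_rot"][2])+np.pi)%(2*np.pi)-np.pi)/.1,2),"t",s["t"])
E
python3 - <<'E'
from h import *
c=dict(np.load("top0.npz"));P=c["P"];H=P[...,2];im=c["image"]
off=np.array([235,225])
cr=lambda a:(np.array(a,float)+.5)/3.3-.5+off
hsv=cv2.cvtColor(im,cv2.COLOR_RGB2HSV).astype(int)
def comp(m,seed):
    n,l=cv2.connectedComponents(m.astype(np.uint8));return np.argwhere(l==l[seed[1],seed[0]])[:,::-1]
rs=[]
for sd in[(288,291),(308,337)]:
    m=(H>9)&(hsv[...,1]<60)&(hsv[...,2]>120)
    q=comp(m,sd);g=ray(c,q,14).astype(np.float32);r=cv2.minAreaRect(g);print(len(q),np.round(r[0],1),np.round(r[1],1),round(r[2],2));rs.append(r)
q=comp((H>106)&(H<122),(400,285));q=q;
m=(H>106)&(H<160);m[:, :370]=0;q=comp((H>106)&(H<122)&(np.arange(640)>370)[None],(412,287))
r=cv2.minAreaRect(ray(c,q,113).astype(np.float32));print("lid",np.round(r[0],1),np.round(r[1],1),r[2])
q=np.argwhere((H>138)&(H<160)&(np.arange(640)>370)[None]&(np.arange(480)>230)[:,None]&(np.arange(480)<330)[:,None])[:,::-1]
r=cv2.minAreaRect(ray(c,q,147).astype(np.float32));print("grip",len(q),np.round(r[0],1),np.round(r[1],1),r[2])
print("stop outer",ray(c,cr([[62,245],[148,437]]),14).round(1))
print("lip inner up",ray(c,cr([[105,275],[265,200]]),14).round(1))
print("lip inner lo",ray(c,cr([[145,388],[318,313]]),14).round(1))
print("guide tips",ray(c,cr([[292,128],[384,340]]),14).round(1))
sc=dict(np.load("scene0.npz"));
go([462,11,215],np.radians(32.3))
E
```

```text
717 [441.6 276.1] [ 26.2 117.7] 23.88
769 [351.4 235.7] [ 26.7 117. ] 23.9
lid [462.1  11.5] [ 63.8 111.6] 32.24665451049805
grip 759 [431.1 -69.8] [183.1 138.2] 27.27901840209961
stop outer [[427.5 338. ]
 [314.3 287. ]]
lip inner up [[409.5 312.5]
 [453.5 216.7]]
lip inner lo [[342.8 288.8]
 [385.7 185.6]]
guide tips [[497.  200. ]
 [369.3 146.1]]
shift units [-16.5  -16.66  -0.02] rz units 21.34 t 0.1
```

>>> step_arm([
  {"x": -0.82,"y": -0.83},
  {"x": -0.82,"y": -0.83},
  {"x": -0.82,"y": -0.83},
  {"x": -0.82,"y": -0.83},
  {"x": -0.82,"y": -0.83},
  {"x": -0.82,"y": -0.83},
  {"x": -0.82,"y": -0.83},
  {"x": -0.82,"y": -0.83},
  {"x": -0.82,"y": -0.83},
  {"x": -0.82,"y": -0.83},
], jaw=-1)

```text
schema error: expected keys x, y, z, rx, ry, rz
```

>>> step_arm([
  {"x": -0.82,"y": -0.83},
  {"x": -0.82,"y": -0.83},
  {"x": -0.82,"y": -0.83},
  {"x": -0.82,"y": -0.83},
  {"x": -0.82,"y": -0.83},
  {"x": -0.82,"y": -0.83},
  {"x": -0.82,"y": -0.83},
  {"x": -0.82,"y": -0.83},
  {"x": -0.82,"y": -0.83},
  {"x": -0.82,"y": -0.83},
])

```text
schema error: expected keys x, y, z, rx, ry, rz
```

>>> step_arm([
  {"rz": 1},
  {"rz": 1},
  {"rz": 1},
  {"rz": 1},
  {"rz": 1},
  {"rz": 1},
  {"rz": 1},
  {"rz": 1},
  {"rz": 1},
  {"rz": 1},
])

```text
schema error: expected keys x, y, z, rx, ry, rz
```

>>> step_arm([
  {"rz": 1},
  {"rz": 1},
  {"rz": 1},
  {"rz": 1},
  {"rz": 1},
  {"rz": 1},
  {"rz": 1},
  {"rz": 1},
  {"rz": 1},
  {"rz": 1},
])

```text
schema error: expected keys x, y, z, rx, ry, rz
```

```bash
python3 - <<'E'
from h import *
go([462,11.4,117],np.radians(32.3));s=state();print(s["joints"].round(3),s["eef_pos"],s["tcp_rot"])
c=read_camera("wrist");save("wrist1.png",c["image"]);np.savez("w1.npz",P=cloud(c),**c)
E
```

```text
shift units [-16.5  -16.64   3.9 ] rz units 21.34 t 0.1
[ 1.021  0.491  1.559  0.     1.092 -0.106] [268.22046822 564.26474141 214.11687369] [-3.14056406e+00 -1.10150733e-04  2.69779250e+00]
```

View pics/wrist1.png

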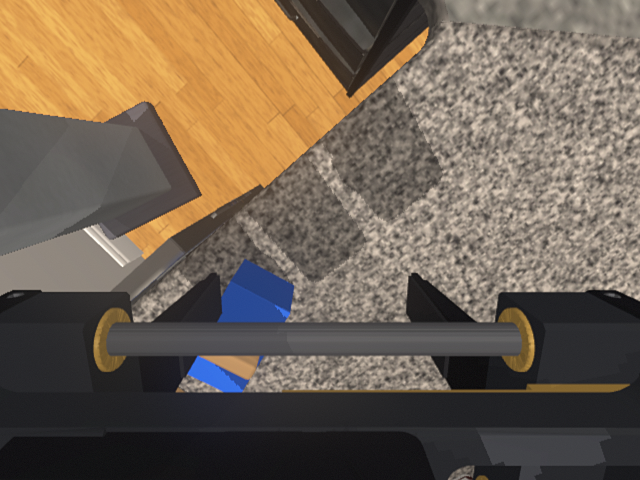

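The moves were refused because every row needs all six keys, so nothing moved. The wrist picture just shows the start pose, with the blue look-alike at (240,310). I'll resend with full rows.

>>> step_arm([
  {"x": -0.82,"y": -0.83,"z": 0,"rx": 0,"ry": 0,"rz": 0},
  {"x": -0.82,"y": -0.83,"z": 0,"rx": 0,"ry": 0,"rz": 0},
  {"x": -0.82,"y": -0.83,"z": 0,"rx": 0,"ry": 0,"rz": 0},
  {"x": -0.82,"y": -0.83,"z": 0,"rx": 0,"ry": 0,"rz": 0},
  {"x": -0.82,"y": -0.83,"z": 0,"rx": 0,"ry": 0,"rz": 0},
  {"x": -0.82,"y": -0.83,"z": 0,"rx": 0,"ry": 0,"rz": 0},
  {"x": -0.82,"y": -0.83,"z": 0,"rx": 0,"ry": 0,"rz": 0},
  {"x": -0.82,"y": -0.83,"z": 0,"rx": 0,"ry": 0,"rz": 0},
  {"x": -0.82,"y": -0.83,"z": 0,"rx": 0,"ry": 0,"rz": 0},
  {"x": -0.82,"y": -0.83,"z": 0,"rx": 0,"ry": 0,"rz": 0},
], jaw=-1)

```text
t: 0.98
eef_pos: [364.5, 287.7, 214.6]
tcp_rot: [-3.142, -0.0, 2.698]
ft_force: [-0.1, 0.0, -0.1]
opening: 1.0
grip_force: 0.0
```

>>> step_arm([
  {"x": -0.82,"y": -0.83,"z": 0,"rx": 0,"ry": 0,"rz": 0},
  {"x": -0.82,"y": -0.83,"z": 0,"rx": 0,"ry": 0,"rz": 0},
  {"x": -0.82,"y": -0.83,"z": 0,"rx": 0,"ry": 0,"rz": 0},
  {"x": -0.82,"y": -0.83,"z": 0,"rx": 0,"ry": 0,"rz": 0},
  {"x": -0.82,"y": -0.83,"z": 0,"rx": 0,"ry": 0,"rz": 0},
  {"x": -0.82,"y": -0.83,"z": 0,"rx": 0,"ry": 0,"rz": 0},
  {"x": -0.82,"y": -0.83,"z": 0,"rx": 0,"ry": 0,"rz": 0},
  {"x": -0.82,"y": -0.83,"z": 0,"rx": 0,"ry": 0,"rz": 0},
  {"x": -0.82,"y": -0.83,"z": 0,"rx": 0,"ry": 0,"rz": 0},
  {"x": -0.82,"y": -0.83,"z": 0,"rx": 0,"ry": 0,"rz": 0},
])

```text
t: 1.82
eef_pos: [460.6, 12.2, 214.6]
tcp_rot: [3.142, -0.0, 2.698]
ft_force: [1.1, 0.5, 0.1]
opening: 1.002
grip_force: 0.0
```

>>> step_arm([
  {"x": 0,"y": 0,"z": 0,"rx": 0,"ry": 0,"rz": 1},
  {"x": 0,"y": 0,"z": 0,"rx": 0,"ry": 0,"rz": 1},
  {"x": 0,"y": 0,"z": 0,"rx": 0,"ry": 0,"rz": 1},
  {"x": 0,"y": 0,"z": 0,"rx": 0,"ry": 0,"rz": 1},
  {"x": 0,"y": 0,"z": 0,"rx": 0,"ry": 0,"rz": 1},
  {"x": 0,"y": 0,"z": 0,"rx": 0,"ry": 0,"rz": 1},
  {"x": 0,"y": 0,"z": 0,"rx": 0,"ry": 0,"rz": 1},
  {"x": 0,"y": 0,"z": 0,"rx": 0,"ry": 0,"rz": 1},
  {"x": 0,"y": 0,"z": 0,"rx": 0,"ry": 0,"rz": 1},
  {"x": 0,"y": 0,"z": 0,"rx": 0,"ry": 0,"rz": 1},
])

```text
t: 2.65
eef_pos: [460.3, 13.7, 214.5]
tcp_rot: [-3.141, -0.0, 1.693]
ft_force: [-0.0, -0.0, -0.0]
opening: 0.998
grip_force: 0.0
```

>>> step_arm([
  {"x": 0,"y": 0,"z": 0,"rx": 0,"ry": 0,"rz": 1},
  {"x": 0,"y": 0,"z": 0,"rx": 0,"ry": 0,"rz": 1},
  {"x": 0,"y": 0,"z": 0,"rx": 0,"ry": 0,"rz": 1},
  {"x": 0,"y": 0,"z": 0,"rx": 0,"ry": 0,"rz": 1},
  {"x": 0,"y": 0,"z": 0,"rx": 0,"ry": 0,"rz": 1},
  {"x": 0,"y": 0,"z": 0,"rx": 0,"ry": 0,"rz": 1},
  {"x": 0,"y": 0,"z": 0,"rx": 0,"ry": 0,"rz": 1},
  {"x": 0,"y": 0,"z": 0,"rx": 0,"ry": 0,"rz": 1},
  {"x": 0,"y": 0,"z": 0,"rx": 0,"ry": 0,"rz": 1},
  {"x": 0,"y": 0,"z": 0,"rx": 0,"ry": 0,"rz": 1},
])

```text
t: 3.48
eef_pos: [460.3, 13.7, 214.5]
tcp_rot: [-3.141, 0.0, 0.693]
ft_force: [0.1, 0.0, -0.1]
opening: 0.999
grip_force: 0.0
```

```bash
python3 - <<'E'
from h import *
go([462,11.4,117],np.radians(32.3));s=state();print(s["joints"].round(3),s["eef_pos"],s["tcp_rot"])
c=read_camera("wrist");save("wrist2.png",c["image"]);np.savez("w2.npz",P=cloud(c),**c)
P=cloud(c);m=((P[...,2]>142)&(P[...,2]<152)&(np.hypot(P[...,0]-462,P[...,1]-11)<50)).astype(np.uint8)
q=P[m>0];print(len(q))
if len(q)>30:
  r=cv2.minAreaRect(q[:,:2].astype(np.float32));print(q.mean(0),r)
E
```

```text
shift units [-0.01  0.11  3.9 ] rz units 1.29 t 3.4833
[-0.114  0.258  1.945  0.     0.939  0.764] [460.34185857  13.65577957 214.52718508] [-3.14134853e+00  1.04138018e-04  6.92884428e-01]
1634
[462.26651377  10.31182634 147.30223205] ((461.1311950683594, 9.312068939208984), (53.687564849853516, 16.114322662353516), 32.2993278503418)
```

View pics/wrist2.png

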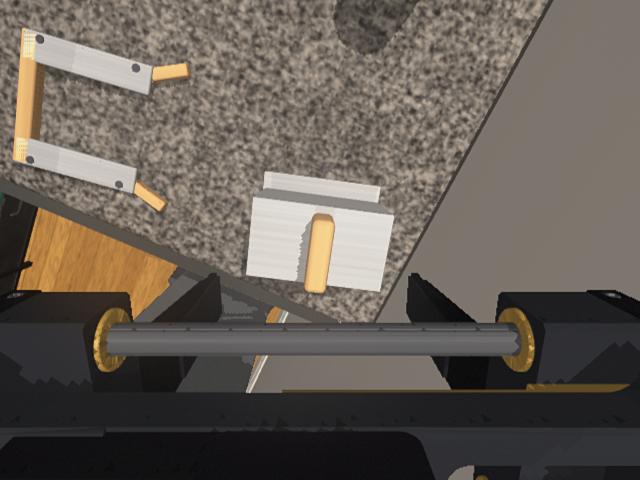

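The grip is at (318,253) in the wrist view, and the wrist depth gives (461.5, 10) with yaw 32.3°, which agrees with the top camera. Rotate, descend, then grip.

>>> step_arm([
  {"x": 0,"y": 0,"z": 0,"rx": 0,"ry": 0,"rz": 0.43},
  {"x": 0,"y": 0,"z": 0,"rx": 0,"ry": 0,"rz": 0.43},
  {"x": 0,"y": 0,"z": 0,"rx": 0,"ry": 0,"rz": 0.43},
  {"x": 0,"y": 0.12,"z": 0,"rx": 0,"ry": 0,"rz": 0},
  {"x": 0,"y": 0,"z": 0.8,"rx": 0,"ry": 0,"rz": 0},
  {"x": 0,"y": 0,"z": 0.8,"rx": 0,"ry": 0,"rz": 0},
  {"x": 0,"y": 0,"z": 0.8,"rx": 0,"ry": 0,"rz": 0},
  {"x": 0,"y": 0,"z": 0.8,"rx": 0,"ry": 0,"rz": 0},
  {"x": 0,"y": 0,"z": 0.5,"rx": 0,"ry": 0,"rz": 0},
  {"x": 0,"y": 0,"z": 0.2,"rx": 0,"ry": 0,"rz": 0},
])

```text
t: 4.37
eef_pos: [461.5, 11.0, 115.5]
tcp_rot: [-3.14, 0.002, 0.572]
ft_force: [-0.5, -0.1, 0.3]
opening: 0.994
grip_force: 0.0
```

>>> step_arm([
  {"x": 0,"y": 0,"z": 0,"rx": 0,"ry": 0,"rz": 0},
  {"x": 0,"y": 0,"z": 0,"rx": 0,"ry": 0,"rz": 0},
  {"x": 0,"y": 0,"z": 0,"rx": 0,"ry": 0,"rz": 0},
  {"x": 0,"y": 0,"z": 0,"rx": 0,"ry": 0,"rz": 0},
  {"x": 0,"y": 0,"z": 0,"rx": 0,"ry": 0,"rz": 0},
  {"x": 0,"y": 0,"z": 0,"rx": 0,"ry": 0,"rz": 0},
  {"x": 0,"y": 0,"z": 0,"rx": 0,"ry": 0,"rz": 0},
  {"x": 0,"y": 0,"z": 0,"rx": 0,"ry": 0,"rz": 0},
  {"x": 0,"y": 0,"z": 0,"rx": 0,"ry": 0,"rz": 0},
  {"x": 0,"y": 0,"z": 0,"rx": 0,"ry": 0,"rz": 0},
], jaw=1)

```text
t: 5.2
eef_pos: [462.1, 11.1, 117.2]
tcp_rot: [-3.142, -0.0, 0.569]
ft_force: [-0.5, 0.0, 0.4]
opening: 0.355
grip_force: 0.0
```

```bash
python3 - <<'E'
from h import *
a=np.radians(113.9);o=np.array([403.5,239.7]);d=np.array([np.cos(a),np.sin(a)])
s=state();p=s["eef_pos"];print(p,s["tcp_rot"],s["grip_force"],s["opening"],s["ft_force"])
e=o-155*d;print(e);go([*e,p[2]],np.radians(23.9))
E
```

```text
[462.05171221  11.1107361  117.15984295] [-3.14157598e+00 -8.48817293e-05  5.68809569e-01] 0.0 0.3554238169631492 [-0.54774879  0.0041048   0.42737666]
[466.29694595  97.99063694]
shift units [ 2.01 -2.84  0.  ] rz units 1.52 t 5.2
```

Fingers are still closing.

>>> step_arm([
  {"x": 0,"y": 0,"z": 0,"rx": 0,"ry": 0,"rz": 0},
  {"x": 0,"y": 0,"z": 0,"rx": 0,"ry": 0,"rz": 0},
  {"x": 0,"y": 0,"z": 0,"rx": 0,"ry": 0,"rz": 0},
  {"x": 0,"y": 0,"z": 0,"rx": 0,"ry": 0,"rz": 0},
  {"x": 0,"y": 0,"z": 0,"rx": 0,"ry": 0,"rz": 0},
  {"x": 0,"y": 0,"z": 0,"rx": 0,"ry": 0,"rz": 0},
  {"x": 0,"y": 0,"z": 0,"rx": 0,"ry": 0,"rz": 0},
  {"x": 0,"y": 0,"z": 0,"rx": 0,"ry": 0,"rz": 0},
  {"x": 0,"y": 0,"z": 0,"rx": 0,"ry": 0,"rz": 0},
  {"x": 0,"y": 0,"z": -0.06,"rx": 0,"ry": 0,"rz": 0},
])

```text
t: 6.03
eef_pos: [461.8, 11.2, 118.4]
tcp_rot: [-3.141, 0.0, 0.569]
ft_force: [0.7, 0.6, -4.5]
opening: 0.168
grip_force: 30.0
```

Gripped at 30 N, and 4.5 N of weight shows the tin is lifted about 1 mm. Carry it to the pre-mouth point and align.

>>> step_arm([
  {"x": 0.29,"y": -0.4,"z": 0,"rx": 0,"ry": 0,"rz": 0},
  {"x": 0.29,"y": -0.4,"z": 0,"rx": 0,"ry": 0,"rz": 0},
  {"x": 0.29,"y": -0.4,"z": 0,"rx": 0,"ry": 0,"rz": 0},
  {"x": 0.29,"y": -0.4,"z": 0,"rx": 0,"ry": 0,"rz": 0},
  {"x": 0.29,"y": -0.4,"z": 0,"rx": 0,"ry": 0,"rz": 0},
  {"x": 0.29,"y": -0.4,"z": 0,"rx": 0,"ry": 0,"rz": 0},
  {"x": 0.27,"y": -0.4,"z": 0,"rx": 0,"ry": 0,"rz": 0},
  {"x": 0,"y": 0,"z": 0,"rx": 0,"ry": 0,"rz": 0.5},
  {"x": 0,"y": 0,"z": 0,"rx": 0,"ry": 0,"rz": 0.5},
  {"x": 0,"y": 0,"z": 0,"rx": 0,"ry": 0,"rz": 0.5},
])

```text
t: 6.87
eef_pos: [466.6, 97.5, 118.7]
tcp_rot: [-3.141, 0.0, 0.417]
ft_force: [0.2, 0.6, -3.6]
opening: 0.166
grip_force: 30.0
```

>>> step_arm([
  {"x": 0,"y": 0,"z": 0,"rx": 0,"ry": 0,"rz": 0},
  {"x": 0,"y": 0,"z": 0,"rx": 0,"ry": 0,"rz": 0},
  {"x": 0,"y": 0,"z": 0,"rx": 0,"ry": 0,"rz": 0},
  {"x": 0,"y": 0,"z": 0,"rx": 0,"ry": 0,"rz": 0},
  {"x": 0,"y": 0,"z": 0,"rx": 0,"ry": 0,"rz": 0},
  {"x": 0,"y": 0,"z": 0,"rx": 0,"ry": 0,"rz": 0},
  {"x": 0,"y": 0,"z": 0,"rx": 0,"ry": 0,"rz": 0},
  {"x": 0,"y": 0,"z": 0,"rx": 0,"ry": 0,"rz": 0},
  {"x": 0,"y": 0,"z": 0,"rx": 0,"ry": 0,"rz": 0},
  {"x": 0,"y": 0,"z": 0,"rx": 0,"ry": 0,"rz": 0},
])

```text
t: 7.7
eef_pos: [466.7, 97.1, 118.6]
tcp_rot: [-3.142, -0.0, 0.419]
ft_force: [-0.7, -0.0, -4.3]
opening: 0.168
grip_force: 30.0
```

```bash
python3 - <<'E'
from h import *
a=np.radians(113.9);o=np.array([403.5,239.7]);d=np.array([np.cos(a),np.sin(a)])
s=state();p=s["eef_pos"];print(p,s["tcp_rot"],s["grip_force"],s["ft_force"])
go([*(o-155*d),p[2]],np.radians(23.9))
c=read_camera("top");save("top3.png",cv2.resize(c["image"][225:375,235:475],None,fx=3.3,fy=3.3,interpolation=cv2.INTER_CUBIC))
E
```

```text
[466.68718556  97.14716211 118.64075092] [-3.14154247e+00 -4.55923410e-05  4.18910418e-01] 29.997636079788208 [-6.82433020e-01 -1.31362180e-03 -4.28666793e+00]
shift units [-0.   -0.04  0.  ] rz units 0.02 t 7.7
```

View pics/top3.png

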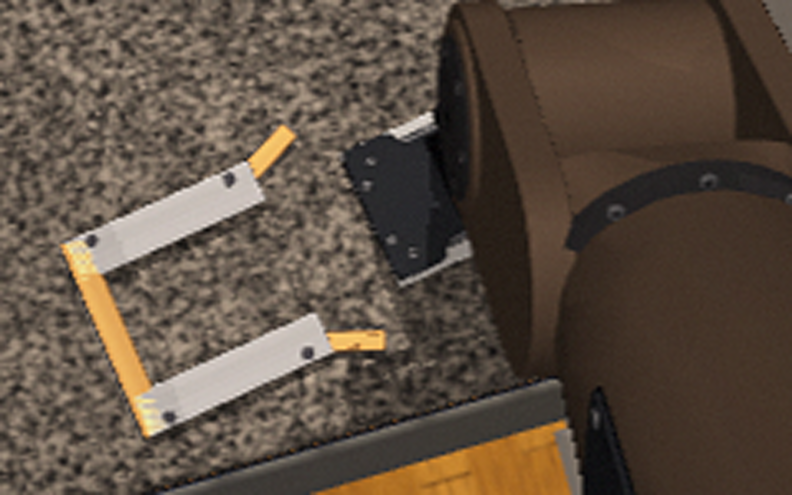

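The tin is lined up with the keeper's axis, its end at about (375,215) before the mouth. Slide in.

>>> step_arm([
  {"x": 0,"y": -0.4,"z": 0,"rx": 0,"ry": 0,"rz": 0},
  {"x": 0,"y": -0.4,"z": 0,"rx": 0,"ry": 0,"rz": 0},
  {"x": 0,"y": -0.4,"z": 0,"rx": 0,"ry": 0,"rz": 0},
  {"x": 0,"y": -0.4,"z": 0,"rx": 0,"ry": 0,"rz": 0},
  {"x": 0,"y": -0.4,"z": 0,"rx": 0,"ry": 0,"rz": 0},
  {"x": 0,"y": -0.3,"z": 0,"rx": 0,"ry": 0,"rz": 0},
  {"x": 0,"y": -0.3,"z": 0,"rx": 0,"ry": 0,"rz": 0},
  {"x": 0,"y": -0.3,"z": 0,"rx": 0,"ry": 0,"rz": 0},
  {"x": 0,"y": -0.3,"z": 0,"rx": 0,"ry": 0,"rz": 0},
  {"x": 0,"y": -0.3,"z": 0,"rx": 0,"ry": 0,"rz": 0},
])

```text
t: 8.58
eef_pos: [430.8, 177.7, 118.6]
tcp_rot: [-3.142, -0.0, 0.419]
ft_force: [0.6, 0.2, -4.3]
opening: 0.167
grip_force: 30.0
```

>>> step_arm([
  {"x": 0,"y": -0.25,"z": 0,"rx": 0,"ry": 0,"rz": 0},
  {"x": 0,"y": -0.25,"z": 0,"rx": 0,"ry": 0,"rz": 0},
  {"x": 0,"y": -0.25,"z": 0,"rx": 0,"ry": 0,"rz": 0},
  {"x": 0,"y": -0.25,"z": 0,"rx": 0,"ry": 0,"rz": 0},
  {"x": 0,"y": -0.25,"z": 0,"rx": 0,"ry": 0,"rz": 0},
  {"x": 0,"y": -0.25,"z": 0,"rx": 0,"ry": 0,"rz": 0},
  {"x": 0,"y": -0.25,"z": 0,"rx": 0,"ry": 0,"rz": 0},
  {"x": 0,"y": -0.25,"z": 0,"rx": 0,"ry": 0,"rz": 0},
  {"x": 0,"y": -0.2,"z": 0,"rx": 0,"ry": 0,"rz": 0},
  {"x": 0,"y": 0,"z": 0,"rx": 0,"ry": 0,"rz": 0},
])

```text
t: 9.42
eef_pos: [408.3, 228.1, 118.6]
tcp_rot: [-3.141, -0.0, 0.419]
ft_force: [0.7, -0.2, -4.4]
opening: 0.168
grip_force: 30.0
```

```bash
cat > k.py <<'E'
from h import *
a=np.radians(113.9);o=np.array([403.5,239.7]);d=np.array([np.cos(a),np.sin(a)]);n=np.array([-d[1],d[0]])
s=state();p=s["eef_pos"];e=p[:2]-o;f=s["ft_force"];print("kx,ky",e@d,e@n,"z",p[2],"F",f[:2]@d,f[:2]@n,f[2],"M",s["moment"],s["tcp_rot"],s["grip_force"],s["t"])
E
python3 k.py
```

```text
kx,ky -12.56986824163179 0.2717867453587619 z 118.63485990476516 F -0.47217983431649047 -0.533264136511212 -4.393897551728022 M [-0.07196401  0.13944792  0.00278688] [-3.14143112e+00 -1.19702613e-06  4.19478898e-01] 29.997514486312866 9.4167
```

Free entry, no side force. Lower the tin onto the worktop (about 1 mm) and push home gently.

>>> step_arm([
  {"x": 0,"y": 0,"z": 0.03,"rx": 0,"ry": 0,"rz": 0},
  {"x": 0,"y": 0,"z": 0.02,"rx": 0,"ry": 0,"rz": 0},
  {"x": 0,"y": -0.08,"z": 0,"rx": 0,"ry": 0,"rz": 0},
  {"x": 0,"y": -0.08,"z": 0,"rx": 0,"ry": 0,"rz": 0},
  {"x": 0,"y": -0.08,"z": 0,"rx": 0,"ry": 0,"rz": 0},
  {"x": 0,"y": -0.08,"z": 0,"rx": 0,"ry": 0,"rz": 0},
  {"x": 0,"y": -0.08,"z": 0,"rx": 0,"ry": 0,"rz": 0},
  {"x": 0,"y": -0.04,"z": 0,"rx": 0,"ry": 0,"rz": 0},
  {"x": 0,"y": 0,"z": 0,"rx": 0,"ry": 0,"rz": 0},
  {"x": 0,"y": 0,"z": 0,"rx": 0,"ry": 0,"rz": 0},
])

```text
t: 10.25
eef_pos: [404.3, 237.5, 117.4]
tcp_rot: [-3.142, -0.0, 0.419]
ft_force: [-0.5, 0.6, -4.1]
opening: 0.167
grip_force: 30.0
```

```bash
python3 k.py
```

```text
kx,ky -2.360079985106848 0.216369182946329 z 117.4022592381861 F 0.6932760363572816 0.19072491568711852 -4.139621730422059 M [-0.03084277  0.1141624   0.01401834] [-3.14153703e+00 -9.96696614e-05  4.18989802e-01] 29.99774605035782 10.25
```

>>> step_arm([
  {"x": 0,"y": -0.03,"z": 0.01,"rx": 0,"ry": 0,"rz": 0},
  {"x": 0,"y": -0.03,"z": 0.01,"rx": 0,"ry": 0,"rz": 0},
  {"x": 0,"y": -0.03,"z": 0.01,"rx": 0,"ry": 0,"rz": 0},
  {"x": 0,"y": -0.03,"z": 0.01,"rx": 0,"ry": 0,"rz": 0},
  {"x": 0,"y": -0.02,"z": 0,"rx": 0,"ry": 0,"rz": 0},
  {"x": 0,"y": 0,"z": 0,"rx": 0,"ry": 0,"rz": 0},
  {"x": 0,"y": 0,"z": 0,"rx": 0,"ry": 0,"rz": 0},
  {"x": 0,"y": 0,"z": 0,"rx": 0,"ry": 0,"rz": 0},
  {"x": 0,"y": 0,"z": 0,"rx": 0,"ry": 0,"rz": 0},
  {"x": 0,"y": 0,"z": 0,"rx": 0,"ry": 0,"rz": 0},
])

```text
t: 11.08
eef_pos: [403.5, 240.6, 116.9]
tcp_rot: [3.141, -0.002, 0.419]
ft_force: [1.8, -4.1, 5.9]
opening: 0.164
grip_force: 30.0
```

```bash
python3 k.py
```

```text
kx,ky 0.8412690768462411 -0.35009607321867137 z 116.92684076023254 F -4.457375074793295 0.004100558671821464 5.8622157564982915 M [-0.80329163 -0.04523488  0.01944934] [ 3.14129389e+00 -1.63293655e-03  4.18880984e-01] 29.999903440475464 11.0833
```

Resting on the worktop and meeting resistance at the stop. One firmer push to confirm it is home.

>>> step_arm([
  {"x": 0,"y": -0.02,"z": 0,"rx": 0,"ry": 0,"rz": 0},
  {"x": 0,"y": -0.02,"z": 0,"rx": 0,"ry": 0,"rz": 0},
  {"x": 0,"y": -0.02,"z": 0,"rx": 0,"ry": 0,"rz": 0},
  {"x": 0,"y": 0,"z": 0,"rx": 0,"ry": 0,"rz": 0},
  {"x": 0,"y": 0,"z": 0,"rx": 0,"ry": 0,"rz": 0},
  {"x": 0,"y": 0,"z": 0,"rx": 0,"ry": 0,"rz": 0},
  {"x": 0,"y": 0,"z": 0,"rx": 0,"ry": 0,"rz": 0},
  {"x": 0,"y": 0,"z": 0,"rx": 0,"ry": 0,"rz": 0},
  {"x": 0,"y": 0,"z": 0,"rx": 0,"ry": 0,"rz": 0},
  {"x": 0,"y": 0,"z": 0,"rx": 0,"ry": 0,"rz": 0},
])

```text
t: 11.92
eef_pos: [403.1, 242.2, 116.9]
tcp_rot: [3.141, -0.002, 0.419]
ft_force: [3.5, -2.3, 6.0]
opening: 0.164
grip_force: 30.0
```

```bash
python3 k.py
```

```text
kx,ky 2.394173240664057 -0.6583570736295357 z 116.94866259559622 F -3.5164984490808138 -2.2197722836692733 5.961884391162805 M [-0.63251292 -0.24940773  0.05944847] [ 3.14138943e+00 -2.32736971e-03  4.18876109e-01] 30.00099241733551 11.9167
```

It still slid, so that was only friction. Ease the downforce and continue.

>>> step_arm([
  {"x": 0,"y": 0,"z": -0.02,"rx": 0,"ry": 0,"rz": 0},
  {"x": 0,"y": -0.03,"z": 0,"rx": 0,"ry": 0,"rz": 0},
  {"x": 0,"y": -0.03,"z": 0,"rx": 0,"ry": 0,"rz": 0},
  {"x": 0,"y": -0.03,"z": 0,"rx": 0,"ry": 0,"rz": 0},
  {"x": 0,"y": -0.03,"z": 0,"rx": 0,"ry": 0,"rz": 0},
  {"x": 0,"y": 0,"z": 0,"rx": 0,"ry": 0,"rz": 0},
  {"x": 0,"y": 0,"z": 0,"rx": 0,"ry": 0,"rz": 0},
  {"x": 0,"y": 0,"z": 0,"rx": 0,"ry": 0,"rz": 0},
  {"x": 0,"y": 0,"z": 0,"rx": 0,"ry": 0,"rz": 0},
  {"x": 0,"y": 0,"z": 0,"rx": 0,"ry": 0,"rz": 0},
])

```text
t: 12.75
eef_pos: [401.5, 243.9, 117.4]
tcp_rot: [3.14, -0.001, 0.42]
ft_force: [3.1, -13.1, 10.7]
opening: 0.168
grip_force: 30.1
```

```bash
python3 k.py
```

```text
kx,ky 4.673418056994925 0.12683701698489713 z 117.37825215010706 F -13.19891029530702 2.442336870157637 10.658810216923563 M [-2.84703334 -0.64216979 -0.03293323] [ 3.14001081e+00 -5.21739862e-04  4.19542697e-01] 30.055537819862366 12.75
```

>>> step_arm([
  {"x": 0,"y": -0.02,"z": 0,"rx": 0,"ry": 0,"rz": 0},
  {"x": 0,"y": -0.02,"z": 0,"rx": 0,"ry": 0,"rz": 0},
  {"x": 0,"y": 0,"z": 0,"rx": 0,"ry": 0,"rz": 0},
  {"x": 0,"y": 0,"z": 0,"rx": 0,"ry": 0,"rz": 0},
  {"x": 0,"y": 0,"z": 0,"rx": 0,"ry": 0,"rz": 0},
  {"x": 0,"y": 0,"z": 0,"rx": 0,"ry": 0,"rz": 0},
  {"x": 0,"y": 0,"z": 0,"rx": 0,"ry": 0,"rz": 0},
  {"x": 0,"y": 0,"z": 0,"rx": 0,"ry": 0,"rz": 0},
  {"x": 0,"y": 0,"z": 0,"rx": 0,"ry": 0,"rz": 0},
  {"x": 0,"y": 0,"z": 0,"rx": 0,"ry": 0,"rz": 0},
])

```text
t: 13.58
eef_pos: [401.3, 244.5, 117.7]
tcp_rot: [3.139, -0.001, 0.42]
ft_force: [4.0, -16.0, 14.0]
opening: 0.171
grip_force: 30.1
```

```bash
python3 k.py; python3 - <<'E'
from h import *
c=read_camera("scene");save("scene4.png",cv2.resize(c["image"][180:400,220:510],None,fx=2.7,fy=2.7,interpolation=cv2.INTER_CUBIC))
E
```

```text
kx,ky 5.325877419249996 0.07046268446009352 z 117.6534786753007 F -16.30074287764512 2.7942453626974704 13.95100271458723 M [-3.78744854 -0.81007748 -0.1212313 ] [ 3.13943189e+00 -7.95506592e-04  4.19788273e-01] 30.141110122203827 13.5833
```

View pics/scene4.png

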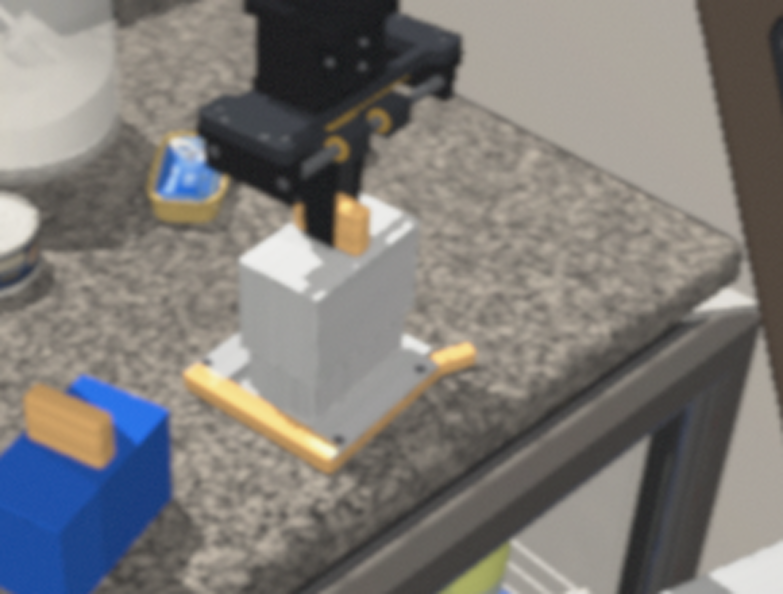

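The tin stands inside the keeper, its foot against the stop at (320,435) and under both lips. The rising z means it is starting to tip, so I ease the push.

>>> step_arm([
  {"x": 0,"y": 0.03,"z": 0,"rx": 0,"ry": 0,"rz": 0},
  {"x": 0,"y": 0.03,"z": 0,"rx": 0,"ry": 0,"rz": 0},
  {"x": 0,"y": 0.01,"z": 0,"rx": 0,"ry": 0,"rz": 0},
  {"x": 0,"y": 0,"z": 0,"rx": 0,"ry": 0,"rz": 0},
  {"x": 0,"y": 0,"z": 0,"rx": 0,"ry": 0,"rz": 0},
  {"x": 0,"y": 0,"z": 0,"rx": 0,"ry": 0,"rz": 0},
  {"x": 0,"y": 0,"z": 0,"rx": 0,"ry": 0,"rz": 0},
  {"x": 0,"y": 0,"z": 0,"rx": 0,"ry": 0,"rz": 0},
  {"x": 0,"y": 0,"z": 0,"rx": 0,"ry": 0,"rz": 0},
  {"x": 0,"y": 0,"z": 0,"rx": 0,"ry": 0,"rz": 0},
])

```text
t: 14.47
eef_pos: [401.6, 243.5, 117.2]
tcp_rot: [3.141, -0.0, 0.419]
ft_force: [2.0, -9.2, 6.0]
opening: 0.166
grip_force: 30.0
```

```bash
python3 k.py
```

```text
kx,ky 4.234628939226752 0.1777117929877925 z 117.18321821090102 F -9.24889593218387 1.9278882117933058 6.003945406168992 M [-2.09935448 -0.49369204 -0.05452815] [ 3.14055799e+00 -3.09088888e-04  4.19228364e-01] 30.0181844830513 14.4667
```

>>> step_arm([
  {"x": 0,"y": 0.03,"z": 0,"rx": 0,"ry": 0,"rz": 0},
  {"x": 0,"y": 0.01,"z": 0,"rx": 0,"ry": 0,"rz": 0},
  {"x": 0,"y": 0,"z": -0.05,"rx": 0,"ry": 0,"rz": 0},
  {"x": 0,"y": 0,"z": -0.1,"rx": 0,"ry": 0,"rz": 0},
  {"x": 0,"y": 0,"z": -0.1,"rx": 0,"ry": 0,"rz": 0},
  {"x": 0,"y": 0,"z": -0.1,"rx": 0,"ry": 0,"rz": 0},
  {"x": 0,"y": 0,"z": -0.1,"rx": 0,"ry": 0,"rz": 0},
  {"x": 0,"y": 0,"z": -0.1,"rx": 0,"ry": 0,"rz": 0},
  {"x": 0,"y": 0,"z": -0.1,"rx": 0,"ry": 0,"rz": 0},
  {"x": 0,"y": 0,"z": -0.1,"rx": 0,"ry": 0,"rz": 0},
])

```text
t: 15.3
eef_pos: [401.3, 243.1, 135.7]
tcp_rot: [-3.141, 0.001, 0.419]
ft_force: [-0.2, 0.8, -16.6]
opening: 0.165
grip_force: 30.0
```

```bash
python3 k.py
```

```text
kx,ky 3.997855356898147 0.5880592289025945 z 135.66043737073406 F 0.8201679582678622 -0.18098812922811802 -16.574682063318885 M [-0.02811034  0.20557276 -0.05579279] [-3.14130276e+00  8.08595063e-04  4.18770333e-01] 29.995585083961487 15.3
```

>>> step_arm([
  {"x": 0,"y": 0,"z": -0.18,"rx": 0,"ry": 0,"rz": 0},
  {"x": 0,"y": 0,"z": -0.18,"rx": 0,"ry": 0,"rz": 0},
  {"x": 0,"y": 0,"z": -0.18,"rx": 0,"ry": 0,"rz": 0},
  {"x": 0,"y": 0,"z": -0.18,"rx": 0,"ry": 0,"rz": 0},
  {"x": 0,"y": 0,"z": -0.18,"rx": 0,"ry": 0,"rz": 0},
  {"x": 0,"y": 0,"z": -0.18,"rx": 0,"ry": 0,"rz": 0},
  {"x": 0,"y": 0,"z": -0.18,"rx": 0,"ry": 0,"rz": 0},
  {"x": 0,"y": 0,"z": -0.18,"rx": 0,"ry": 0,"rz": 0},
  {"x": 0,"y": 0,"z": -0.18,"rx": 0,"ry": 0,"rz": 0},
  {"x": 0,"y": 0,"z": -0.18,"rx": 0,"ry": 0,"rz": 0},
])

```text
t: 16.13
eef_pos: [401.7, 243.0, 181.1]
tcp_rot: [-3.142, 0.0, 0.419]
ft_force: [-0.5, -0.0, -16.3]
opening: 0.163
grip_force: 30.0
```

>>> step_arm([
  {"x": 0,"y": 0,"z": -0.1,"rx": 0,"ry": 0,"rz": 0},
  {"x": 0,"y": 0,"z": -0.1,"rx": 0,"ry": 0,"rz": 0},
  {"x": 0,"y": 0,"z": -0.1,"rx": 0,"ry": 0,"rz": 0},
  {"x": 0,"y": 0,"z": -0.1,"rx": 0,"ry": 0,"rz": 0},
  {"x": 0,"y": 0,"z": -0.1,"rx": 0,"ry": 0,"rz": 0},
  {"x": 0,"y": 0,"z": -0.1,"rx": 0,"ry": 0,"rz": 0},
  {"x": 0,"y": 0,"z": -0.1,"rx": 0,"ry": 0,"rz": 0},
  {"x": 0,"y": 0,"z": -0.1,"rx": 0,"ry": 0,"rz": 0},
  {"x": 0,"y": 0,"z": -0.1,"rx": 0,"ry": 0,"rz": 0},
  {"x": 0,"y": 0,"z": -0.1,"rx": 0,"ry": 0,"rz": 0},
])

```text
t: 16.97
eef_pos: [401.7, 243.1, 205.9]
tcp_rot: [-3.142, -0.0, 0.419]
ft_force: [0.8, -0.6, -1.1]
opening: 0.166
grip_force: 30.0
```

```bash
python3 k.py; python3 - <<'E'
from h import *
c=read_camera("scene");save("scene5.png",cv2.resize(c["image"][180:400,220:510],None,fx=2.7,fy=2.7,interpolation=cv2.INTER_CUBIC))
E
```

```text
kx,ky 3.8339976454000695 0.2661161959966283 z 205.85881212044148 F -0.8502294074171417 -0.5021057268509905 -1.095648897920945 M [-0.02901497  0.12587984  0.01252122] [-3.14155112e+00 -1.03181799e-07  4.18826283e-01] 29.9981090426445 16.9667
```

View pics/scene5.png

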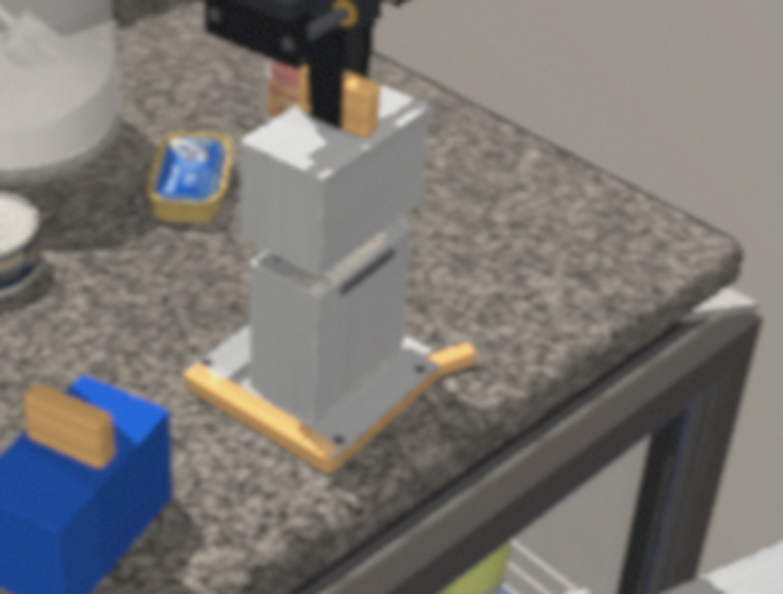

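The lid is clear of the base: it hangs at (330,170) with only its weight on the wrist, and the base is home in the keeper. Lift a little more and carry it to the open spot where the tin first stood.

>>> step_arm([
  {"x": 0,"y": 0,"z": -0.5,"rx": 0,"ry": 0,"rz": 0},
  {"x": 0,"y": 0,"z": -0.5,"rx": 0,"ry": 0,"rz": 0},
  {"x": 0,"y": 0,"z": -0.5,"rx": 0,"ry": 0,"rz": 0},
  {"x": -0.05,"y": 0.5,"z": 0,"rx": 0,"ry": 0,"rz": 0},
  {"x": -0.06,"y": 0.7,"z": 0,"rx": 0,"ry": 0,"rz": 0},
  {"x": -0.06,"y": 0.8,"z": 0,"rx": 0,"ry": 0,"rz": 0},
  {"x": -0.06,"y": 0.8,"z": 0,"rx": 0,"ry": 0,"rz": 0},
  {"x": -0.06,"y": 0.8,"z": 0,"rx": 0,"ry": 0,"rz": 0},
  {"x": -0.06,"y": 0.8,"z": 0,"rx": 0,"ry": 0,"rz": 0},
  {"x": -0.06,"y": 0.8,"z": 0,"rx": 0,"ry": 0,"rz": 0},
])

```text
t: 17.85
eef_pos: [445.4, 119.2, 243.2]
tcp_rot: [-3.142, -0.0, 0.419]
ft_force: [-0.3, 0.5, -0.5]
opening: 0.168
grip_force: 30.0
```

>>> step_arm([
  {"x": -0.06,"y": 0.8,"z": 0,"rx": 0,"ry": 0,"rz": 0},
  {"x": -0.06,"y": 0.8,"z": 0,"rx": 0,"ry": 0,"rz": 0},
  {"x": -0.06,"y": 0.8,"z": 0,"rx": 0,"ry": 0,"rz": 0},
  {"x": -0.06,"y": 0.7,"z": 0,"rx": 0,"ry": 0,"rz": 0},
  {"x": -0.06,"y": 0.4,"z": 0,"rx": 0,"ry": 0,"rz": 0},
  {"x": 0,"y": 0,"z": 0.6,"rx": 0,"ry": 0,"rz": 0},
  {"x": 0,"y": 0,"z": 0.8,"rx": 0,"ry": 0,"rz": 0},
  {"x": 0,"y": 0,"z": 0.8,"rx": 0,"ry": 0,"rz": 0},
  {"x": 0,"y": 0,"z": 0.8,"rx": 0,"ry": 0,"rz": 0},
  {"x": 0,"y": 0,"z": 0.8,"rx": 0,"ry": 0,"rz": 0},
])

```text
t: 18.68
eef_pos: [473.8, 37.4, 147.3]
tcp_rot: [-3.142, -0.0, 0.419]
ft_force: [0.3, 0.5, -1.5]
opening: 0.167
grip_force: 30.0
```

```bash
python3 k.py; python3 -c "
from h import *
print(state()['eef_pos'])"
```

```text
kx,ky -213.45634948245302 17.682657804758932 z 147.34582933668162 F 0.3224940260113439 -0.49023661297483256 -1.4832878358858483 M [-0.08990674  0.10976705 -0.01582677] [-3.14157781e+00 -3.04874812e-04  4.18805472e-01] 29.99821186065674 18.6833
[473.8136043   37.38270817 147.34582934]
```

>>> step_arm([
  {"x": 0,"y": 0,"z": 0.6,"rx": 0,"ry": 0,"rz": 0},
  {"x": 0,"y": 0,"z": 0.6,"rx": 0,"ry": 0,"rz": 0},
  {"x": 0,"y": 0,"z": 0.6,"rx": 0,"ry": 0,"rz": 0},
  {"x": 0,"y": 0,"z": 0.4,"rx": 0,"ry": 0,"rz": 0},
  {"x": 0,"y": 0,"z": 0.2,"rx": 0,"ry": 0,"rz": 0},
  {"x": 0,"y": 0,"z": 0.1,"rx": 0,"ry": 0,"rz": 0},
  {"x": 0,"y": 0,"z": 0.1,"rx": 0,"ry": 0,"rz": 0},
  {"x": 0,"y": 0,"z": 0.1,"rx": 0,"ry": 0,"rz": 0},
  {"x": 0,"y": 0,"z": 0,"rx": 0,"ry": 0,"rz": 0},
  {"x": 0,"y": 0,"z": 0,"rx": 0,"ry": 0,"rz": 0},
])

```text
t: 19.52
eef_pos: [474.1, 37.2, 80.9]
tcp_rot: [3.141, -0.001, 0.419]
ft_force: [-0.4, -0.2, -1.2]
opening: 0.164
grip_force: 30.0
```

>>> step_arm([
  {"x": 0,"y": 0,"z": 0.03,"rx": 0,"ry": 0,"rz": 0},
  {"x": 0,"y": 0,"z": 0.03,"rx": 0,"ry": 0,"rz": 0},
  {"x": 0,"y": 0,"z": 0.03,"rx": 0,"ry": 0,"rz": 0},
  {"x": 0,"y": 0,"z": 0.03,"rx": 0,"ry": 0,"rz": 0},
  {"x": 0,"y": 0,"z": 0.02,"rx": 0,"ry": 0,"rz": 0},
  {"x": 0,"y": 0,"z": 0,"rx": 0,"ry": 0,"rz": 0},
  {"x": 0,"y": 0,"z": 0,"rx": 0,"ry": 0,"rz": 0},
  {"x": 0,"y": 0,"z": 0,"rx": 0,"ry": 0,"rz": 0},
  {"x": 0,"y": 0,"z": 0,"rx": 0,"ry": 0,"rz": 0},
  {"x": 0,"y": 0,"z": 0,"rx": 0,"ry": 0,"rz": 0},
])

```text
t: 20.35
eef_pos: [474.0, 37.2, 77.2]
tcp_rot: [-3.142, -0.0, 0.419]
ft_force: [-0.8, -0.1, -1.2]
opening: 0.17
grip_force: 30.0
```

>>> step_arm([
  {"x": 0,"y": 0,"z": 0.02,"rx": 0,"ry": 0,"rz": 0},
  {"x": 0,"y": 0,"z": 0.02,"rx": 0,"ry": 0,"rz": 0},
  {"x": 0,"y": 0,"z": 0.01,"rx": 0,"ry": 0,"rz": 0},
  {"x": 0,"y": 0,"z": 0,"rx": 0,"ry": 0,"rz": 0},
  {"x": 0,"y": 0,"z": 0,"rx": 0,"ry": 0,"rz": 0},
  {"x": 0,"y": 0,"z": 0,"rx": 0,"ry": 0,"rz": 0},
  {"x": 0,"y": 0,"z": 0,"rx": 0,"ry": 0,"rz": 0},
  {"x": 0,"y": 0,"z": 0,"rx": 0,"ry": 0,"rz": 0},
  {"x": 0,"y": 0,"z": 0,"rx": 0,"ry": 0,"rz": 0},
  {"x": 0,"y": 0,"z": 0,"rx": 0,"ry": 0,"rz": 0},
])

```text
t: 21.18
eef_pos: [474.1, 37.2, 76.9]
tcp_rot: [3.141, -0.001, 0.419]
ft_force: [-3.2, -0.8, 16.8]
opening: 0.166
grip_force: 30.0
```

Touched down. Relieve the push and open.

>>> step_arm([
  {"x": 0,"y": 0,"z": -0.025,"rx": 0,"ry": 0,"rz": 0},
  {"x": 0,"y": 0,"z": 0,"rx": 0,"ry": 0,"rz": 0},
  {"x": 0,"y": 0,"z": 0,"rx": 0,"ry": 0,"rz": 0},
  {"x": 0,"y": 0,"z": 0,"rx": 0,"ry": 0,"rz": 0},
  {"x": 0,"y": 0,"z": 0,"rx": 0,"ry": 0,"rz": 0},
  {"x": 0,"y": 0,"z": 0,"rx": 0,"ry": 0,"rz": 0},
  {"x": 0,"y": 0,"z": 0,"rx": 0,"ry": 0,"rz": 0},
  {"x": 0,"y": 0,"z": 0,"rx": 0,"ry": 0,"rz": 0},
  {"x": 0,"y": 0,"z": 0,"rx": 0,"ry": 0,"rz": 0},
  {"x": 0,"y": 0,"z": 0,"rx": 0,"ry": 0,"rz": 0},
])

```text
t: 22.02
eef_pos: [474.1, 37.2, 76.9]
tcp_rot: [3.141, -0.001, 0.419]
ft_force: [-2.2, 0.4, 8.3]
opening: 0.164
grip_force: 30.0
```

>>> step_arm([
  {"x": 0,"y": 0,"z": 0,"rx": 0,"ry": 0,"rz": 0},
  {"x": 0,"y": 0,"z": 0,"rx": 0,"ry": 0,"rz": 0},
  {"x": 0,"y": 0,"z": 0,"rx": 0,"ry": 0,"rz": 0},
  {"x": 0,"y": 0,"z": 0,"rx": 0,"ry": 0,"rz": 0},
  {"x": 0,"y": 0,"z": 0,"rx": 0,"ry": 0,"rz": 0},
  {"x": 0,"y": 0,"z": 0,"rx": 0,"ry": 0,"rz": 0},
  {"x": 0,"y": 0,"z": 0,"rx": 0,"ry": 0,"rz": 0},
  {"x": 0,"y": 0,"z": 0,"rx": 0,"ry": 0,"rz": 0},
  {"x": 0,"y": 0,"z": 0,"rx": 0,"ry": 0,"rz": 0},
  {"x": 0,"y": 0,"z": 0,"rx": 0,"ry": 0,"rz": 0},
], jaw=-0.2)

```text
t: 22.85
eef_pos: [474.0, 37.2, 76.5]
tcp_rot: [-3.142, -0.0, 0.419]
ft_force: [-0.2, 0.2, -1.0]
opening: 0.602
grip_force: 0.0
```

>>> step_arm([
  {"x": 0,"y": 0,"z": -0.2,"rx": 0,"ry": 0,"rz": 0},
  {"x": 0,"y": 0,"z": -0.4,"rx": 0,"ry": 0,"rz": 0},
  {"x": 0,"y": 0,"z": -0.6,"rx": 0,"ry": 0,"rz": 0},
  {"x": 0,"y": 0,"z": -0.8,"rx": 0,"ry": 0,"rz": 0},
  {"x": 0,"y": 0,"z": -0.8,"rx": 0,"ry": 0,"rz": 0},
  {"x": 0,"y": 0,"z": -0.8,"rx": 0,"ry": 0,"rz": 0},
  {"x": 0,"y": 0,"z": -0.6,"rx": 0,"ry": 0,"rz": 0},
  {"x": 0,"y": 0,"z": 0,"rx": 0,"ry": 0,"rz": 0},
  {"x": 0,"y": 0,"z": 0,"rx": 0,"ry": 0,"rz": 0},
  {"x": 0,"y": 0,"z": 0,"rx": 0,"ry": 0,"rz": 0},
])

```text
t: 23.68
eef_pos: [473.6, 37.2, 181.0]
tcp_rot: [-3.141, 0.001, 0.419]
ft_force: [0.1, 0.1, -0.0]
opening: 0.604
grip_force: 0.0
```

```bash
python3 - <<'E'
from h import *
c=read_camera("top");P=cloud(c);H=P[...,2];a=np.radians(113.9);o=np.array([403.5,239.7]);d=np.array([np.cos(a),np.sin(a)]);n=np.array([-d[1],d[0]])
E=P[...,:2]-o;m=(H>106)&(H<122)&(np.abs(E@d)<80)&(np.abs(E@n)<60)
vu=np.argwhere(m)[:,::-1];g=ray(c,vu,110)-o
print("base rim centre kx",(g@d).min(),(g@d).max(),"ky",(g@n).min(),(g@n).max(),len(g),"H",H[m].mean(),H[m].std())
f=(H>135)&False
w=c["image"][225:375,235:475];s=read_camera("scene")["image"][180:330,300:510]
save("fin.png",np.hstack([cv2.resize(w,(440,275)),cv2.resize(s,(358,275))]))
E
```

```text
base rim centre kx -47.346718113750484 54.44531105777672 ky -29.96637303715541 31.53437943514866 527 H 109.13351772105132 2.2707207611325253
```

View pics/fin.png

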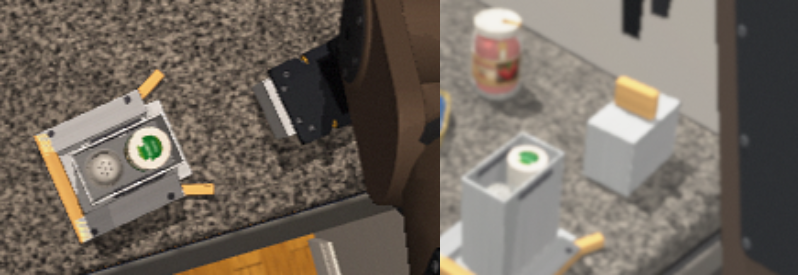

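The lid stands upright at (635,130) in the right panel, and the open base sits in the keeper. One last enlargement to check the foot against the stop.

```bash
python3 - <<'E'
from h import *
c=read_camera("top");save("gap.png",cv2.resize(c["image"][262:362,245:360],(800,696)[::1] if 0 else (690,600),interpolation=cv2.INTER_CUBIC))
E
```

```text
(no output)
```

View pics/gap.png

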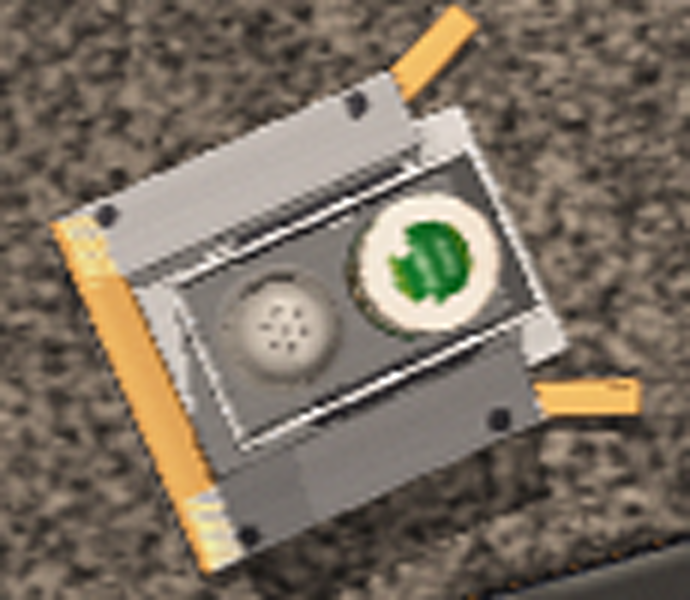

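The foot's end plate meets the stop along (135,290)–(205,470) with no worktop showing between them. The sides are under the lips and the gripper is clear. Handing in.

```bash
python3 -c "
from cell import *
print(job_done())"
```

```text
the job is handed in; nothing more can be done
None
```

The job is handed in at about 24 s of the 56 s allowed: the base sits home in the keeper, the lid stands upright on the worktop, and the arm went nowhere near the jars and tins behind.

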